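Balance a ballasted bridge span on a knife edge

TASK

Pick up the green model bridge span, lay it square across the brass edge of the balancing stand, and feel for its balance point: shift it until it rests level on that edge alone, then let go and leave it balanced there so its pivot can be marked. The ballast box at one end holds an unknown weight, so the balance point is not at mid-length. Treat the edge gently, never let the span tip over on it, and leave the other things on the bench where they are.

Things in the scene. Friction and masses are not known exactly. Their poses are not given: they have to be found in the camera images.
- span: Rigid green model bridge girder, 320 mm long, 24 wide, 36 tall, flat underside, lying on the bench. Origin: centre of the underside at mid-length; x runs along it towards the ballast box, z up. Mass 0.3 to 0.5 kg; its balance point lies somewhere 20 to 70 mm from mid-length towards the box. Grip the green part (x -160 to 110 mm) across its 24 mm width.
- box_top (a point): Centre of the top of the grey ballast box fixed on the span's +x end: box x = 110 to 160 mm, 36 mm wide, 46 mm tall, underside level with the span's. Its filling is hidden. Axes as the span's.
- stand: Balancing stand screwed to the bench: dark foot 100 x 90 x 12 mm, aluminium pillar, brass edge on top, 65 mm above the bench. Origin: centre of the foot's underside. The edge runs 70 mm along the stand's x and has a flat crest 8 mm wide (in y). The span is to lie along the stand's y axis, either way round.
- edge (a point): Middle of the brass crest, on its top face, 65 mm above the bench; axes as the stand's.
- chapel: Bystander: grey chapel model, 85 x 160 x 123 mm, origin under it.
- postbox: Bystander: red post box model, 32 x 32 x 55 mm, origin under it.
- lamp: Bystander: brass gas lamp model, 44 mm foot, 124 mm tall, origin under it.
- cutter: Bystander: black iron rail cutter, 90 x 50 x 48 mm, origin under it.
- paintjar: Bystander: small paint jar, 38 mm across, 42 mm tall, origin under it.
- driver: Bystander: orange-handled screwdriver lying flat, 150 mm long.
There are look-alikes about, which are no part of the job. Leave any blue or orange look-alike of the stand alone.

How it is judged (in metres and radians):
On the way, in this order (a step that is already met when the one before it is completed fails the run):
1. the span is lifted clear of the bench (height (world z) of span above 0.04 m), for 0.1 s.
2. the span bears on the brass edge (contact force between span and stand above 0.5 N and z of span in the frame of edge above -0.02 m), for 0.2 s.
At the end, for the whole second after the job is handed in: The span is at rest (under 0.02 m/s and 0.15 rad/s), untouched, carried by the stand's brass edge (underside within 6 mm of the crest height at mid-length), level within 0.06 rad and square across the edge within 0.2 rad (contact force between span and stand above 1 N and angle between span's own z axis and vertical below 0.06 rad and z of span in the frame of edge between -0.006 and 0.006 m and angle between the x axis of span and the y axis of stand, either way round below 0.2 rad and linear speed of span below 0.02 m/s and angular speed of span below 0.15 rad/s).
It fails at once if the span presses on the stand with more than 25 N (contact force between span and stand above 25 N).
It fails at once if the span, once lifted, tips by more than 0.22 rad (height (world z) of span above 0.03 m and angle between span's own z axis and vertical above 0.22 rad).
It fails at once if a bystander is moved by more than 15 mm (distance of any of chapel, postbox, lamp, cutter, paintjar, driver from where it was at the start of the episode above 0.015 m).
It also fails if it takes over 72 s, if anything falls off the work surface, if the arm or the gripper's body presses on something with over 40 N, if the wrist force passes 120 N, or if a joint passes its speed limit or range.

ROBOT

A 6-joint arm with a two-finger parallel gripper is mounted at the origin on the work surface. World frame = base frame: x ahead of the robot, y to its left, z up, the work surface at z = 0. Lengths are in mm, angles in rad, forces in N, time in s.
With the tool pointing down it reaches from about 275 to 750 mm from the base axis. Payload 10.2 kg.
Tool frame: the origin (TCP) lies between the finger pads; the fingertips stand 11 mm ahead of it and the grasp point (between the pads) lies 8 mm behind it (ctrl.nose_length is the distance from the TCP to the fingertips, in mm); x points along the fingers, y is the direction in which the jaws open and shut, and the axes are right-handed (so a half turn about x gives the same grasp; the last joint's range is limited). The gripper opens to 85 mm and grips with 20 to 120 N. Pads are 22 mm wide; open, the fingers measure 114 mm over their backs; the gripper's body (76 mm by 85 mm) begins 54 mm behind the grasp point. The pads swing forward as they close: fully open they stand 13 mm farther back than shut.
Start: joints at [-1.487, 0.313, 1.498, -0, 1.331, -0.223], TCP at [158.542, -500.495, 242.294] pointing down, gripper open.
Joint ranges: [-2.94, 2.94], [-0.97, 2.17], [0.19, 2.56], [-1.23, 4.37], [0.02, 3.11], [-2.88, 2.88]. Speed limits (rad/s): [2.39, 2.39, 3.01, 3.14, 3.14, 3.14].

INTERFACE

Orientations are given as a unit quaternion [w, x, y, z].
In Python, from rig import ctrl, capture, ticket gives the robot as it stands.
- The arm moves only by the tool step_arm, never from a script. Its argument "commands" is a list of rows, each a list of 2 entries, a list of its own where there are three numbers: the shift along the world's x, y, z normalised to -1 to 1, where 1 is 0.04 m, then the turn about the world's z normalised to -1 to 1, where 1 is 180 degrees. A call has 1 to 5 rows; each row shifts and turns the commanded pose from where the row before left it; what a row does not reach is not made up. A row lasts 1/10 s, in which the tool goes at most 50 mm and 8.59 degrees, less where a joint would pass 70% of its speed; a pose out of reach is approached as far as the arm can. A call with a number of a shift or a turn outside -1 to 1 is refused whole. A call with a gripper value outside its range is refused whole. "gripper" is the closure, from -1 (fully open) to 1 (shut), so that 0 is half open, set as the call begins (left out, the last holds). The fingers move at their own pace and stop on an object; "force" is the grip in N (left out, the last holds). Time passes only in rows, so rows that do not move let the fingers close. It gives the time, the measured TCP pose, the force and the opening at its end, in the units of the state.
- ctrl.sense(): the state, without advancing time (a new reading comes with each control period).
- capture(name): name is "scene" or "top" or "wrist"; returns a dict with "image" (480x640x3 uint8, blue, green, red), "fov_y" (degrees; the focal length in pixels is half the picture's height over the tangent of half this angle, whatever the lens; pixels are square), "cx", "cy" (the principal point, pixels), "origin" and "orientation" of the camera in the world. Camera axes: x right, y down, z forward; pixel columns grow to the right and rows downward; lengths in mm; the calibration is good to about 2 mm. A picture is of the moment at which its call begins. There is no depth.
- ticket.finish_job(): hands the job in, once; it reports no verdict.
The state is a dict: "time_s": time; "joints": joint angles; "dq": joint speeds; "tau": joint torques, N m; "eef_pos": TCP position; "ee_rot": TCP orientation; "force": force on the tool from outside, world axes, zero at the start; "wrist_torque": the same for the moment, N m; "grip_width": opening from 0.0 (shut) to 1.0 (fully open).
Only numpy, scipy, OpenCV 4.12 (cv2) and the standard library are available. Lean on these libraries where they do the work, as an engineer would, in place of code of your own. Each camera call takes 0.05 s, during which the arm holds its last target.

## Working session

There is one attempt and no reset: what is moved stays moved. The work goes in short steps, Python scripts to look and compute and a tool call to move; the robot and the scene stay as the last step left them, time stands still between calls to the robot, and variables do not carry over. Pictures are saved under pics/ and viewed, and the job is handed in when it is done.

Besides the shell and the picture viewer there is one more tool, called after "Emit:" as name([rows], argument=value, ...), one row to a line, values as JSON. step_arm: Moves the arm, as the interface text tells. Its arguments: {"type":"object","properties":{"commands":{"type":"array","items":{"type":"array"}},"gripper":{"type":"number"},"force":{"type":"number"}},"required":["commands"]}

```bash
ls; mkdir -p pics
cat > h.py <<'E'
import numpy as np,cv2
from rig import ctrl,capture,ticket
from scipy.spatial.transform import Rotation as R
def snap(n,f):
    c=capture(n); cv2.imwrite('pics/'+f+'.png',c['image']); 
    import pickle; pickle.dump(c,open('pics/'+f+'.pkl','wb')); return c
def load(f):
    import pickle; return pickle.load(open('pics/'+f+'.pkl','rb'))
def rot(c):
    q=np.array(c['orientation'],float)
    return R.from_quat([q[1],q[2],q[3],q[0]]).as_matrix() if q.size==4 else q
def ray(c,u,v):
    f=240/np.tan(np.radians(c['fov_y'])/2)
    return np.array(c['origin']),rot(c)@np.array([(u-c['cx'])/f,(v-c['cy'])/f,1])
def at(c,u,v,z):
    o,d=ray(c,u,v); return (o+d*(z-o[2])/d[2]).round(1)
def proj(c,p):
    f=240/np.tan(np.radians(c['fov_y'])/2)
    q=rot(c).T@(np.array(p,float)-np.array(c['origin'])); return (q[:2]/q[2]*f+[c['cx'],c['cy']]).round(1)
E
python3 - <<'E'
from h import *
for n in ['scene','top','wrist']:
    c=snap(n,n+'0'); print(n,c['fov_y'],c['cx'],c['cy'],c['origin'],c['orientation'])
print(ctrl.sense())
E
```

```text
pics
scene 53.668201737698496 313.53872076617864 237.8176782511362 [1131.55076743 -588.04141729  619.32075489] [-0.45073948  0.81859497  0.31619677 -0.16357202]
top 48.44310311650224 323.82511317211095 253.15412034797077 [ 459.73077011   41.27551274 1111.31579681] [-0.04028876  0.70956888 -0.70203474  0.04512247]
wrist 67.23121707212775 325.4134862471747 239.30411312193692 [ 235.11679661 -475.59998168  373.94267841] [ 0.12706186  0.79684512 -0.58318086 -0.09377214]
{'time_s': 0.15, 'joints': array([-1.48740540e+00,  3.13314695e-01,  1.49822924e+00, -8.30034891e-06,
        1.33099467e+00, -2.23389829e-01]), 'dq': array([ 0.0001019 , -0.00314704, -0.00252863,  0.00059781, -0.00026861,
        0.00069552]), 'tau': array([-2.35503137e-07, -4.12366641e+01, -2.59799552e+01, -2.11393863e-04,
        3.23727305e-03, -3.18781554e-05]), 'eef_pos': array([ 158.52236007, -500.31584401,  241.88254998]), 'ee_rot': array([ 0.1077054 ,  0.69882482,  0.10837305, -0.69878373]), 'force': array([-0.3609895 ,  0.01346203, -0.2662042 ]), 'wrist_torque': array([ 0.02018226, -0.02988372,  0.04732847]), 'grip_width': 0.9988334603178353}
```

View pics/top0.png

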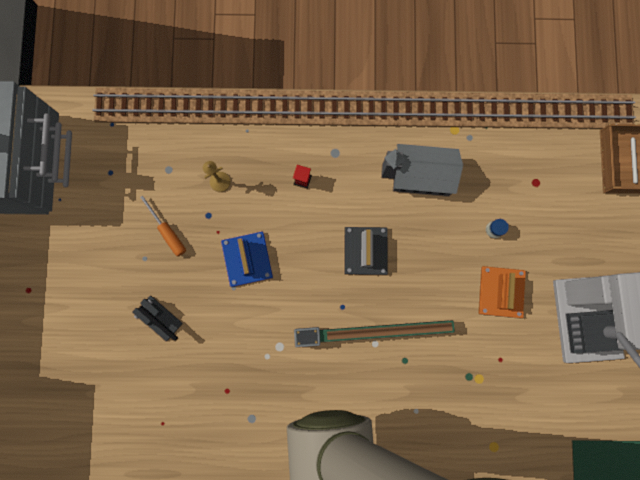

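View pics/scene0.png

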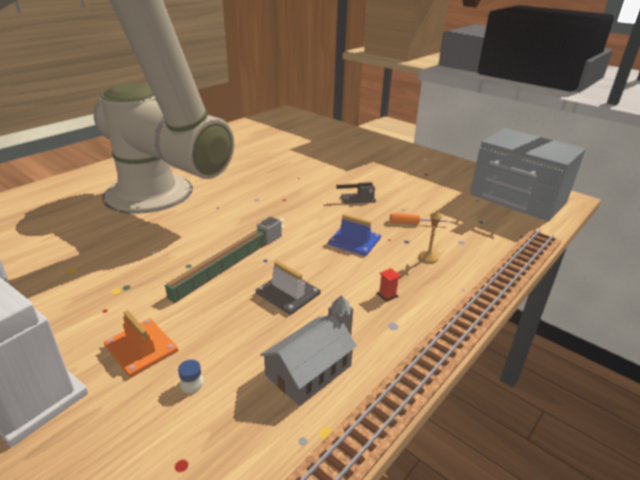

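View pics/wrist0.png

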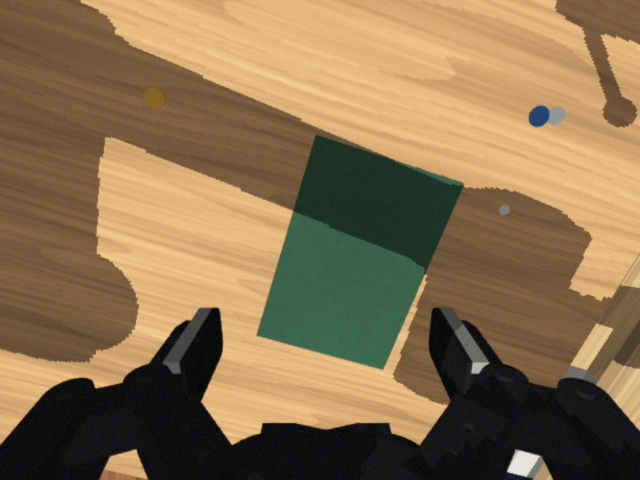

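Stand candidates in the top picture: blue foot (247,260), dark foot (367,250), orange foot (503,292). The dark one at (367,250) fits the description (dark foot, aluminium pillar, brass edge). The span is the green bar from (295,337) to (455,327), with its grey box on the left, which is +y. I'll confirm both in a crop.

Run:
```python
from h import *
c=load('top0');im=c['image'][210:360,280:480]
cv2.imwrite('pics/crop0.png',cv2.resize(im,None,fx=4,fy=4,interpolation=cv2.INTER_CUBIC))
hsv=cv2.cvtColor(c['image'],cv2.COLOR_BGR2HSV)
print(hsv[330:345,310],hsv[320:340:2,400])
```

```text
[[ 90   7  74]
 [120   4  63]
 [  0   0  61]
 [ 90   8  64]
 [113  16  65]
 [ 90   8  63]
 [ 90   4  62]
 [120  12  62]
 [120   4  64]
 [ 90   8  61]
 [ 90  12  64]
 [120   4  64]
 [110  13  61]
 [ 90  10  73]
 [ 83  10 104]] [[ 17 106 161]
 [ 17 108 168]
 [ 54  54  66]
 [ 19  91  95]
 [ 13 134  84]
 [ 13 130 102]
 [ 13 136 126]
 [ 23  83  95]
 [ 33  65  74]
 [ 16 112 100]]
```

View pics/crop0.png

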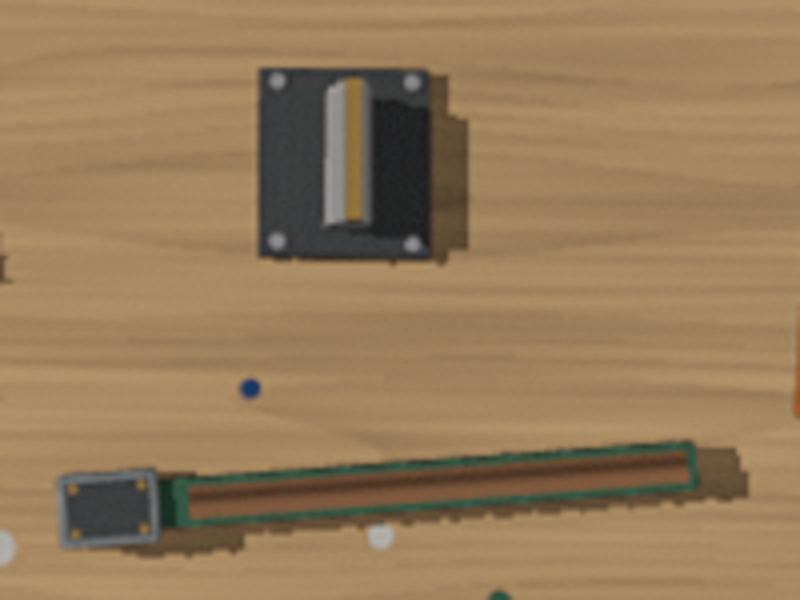

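Run:
```python
from h import *
c=load('top0')
def P(l,z): return np.array([at(c,280+(u+.5)/4-.5,210+(v+.5)/4-.5,z) for u,v in l])
b=P([(58,480),(155,468),(158,541),(63,548)],46);print('box',b,b.mean(0))
e=P([(692,441),(697,488)],36);print('end',e,e.mean(0))
f=P([(259,69),(428,69),(430,257),(260,257)],12);print('foot',f,f.mean(0))
g=P([(345,78),(362,78),(362,220),(345,220)],65);print('crest',g,g.mean(0))
d=b.mean(0)-e.mean(0);print('len(295)',np.hypot(*d[:2]),'angle',np.degrees(np.arctan2(d[1],d[0])))
u=d[:2]/np.hypot(*d[:2]);print('mid',(b.mean(0)[:2]+e.mean(0)[:2]+ -u*(135-160)  )/2,u)
s=load('scene0')
print(proj(s,list(b.mean(0)[:2])+[46]),proj(s,list(g.mean(0)[:2])+[65]),proj(s,list(e.mean(0)[:2])+[36]))
im=s['image'][200:330,150:310];cv2.imwrite('pics/crop1.png',cv2.resize(im,None,fx=5,fy=4.6,interpolation=cv2.INTER_CUBIC) if 0 else cv2.resize(im,None,fx=4,fy=4))
S=ctrl.sense();q=S['ee_rot'];print(R.from_quat([q[1],q[2],q[3],q[0]]).as_matrix().round(3),ctrl.nose_length)
```

```text
box [[436.3  91.8  46. ]
 [442.6  43.9  46. ]
 [407.   42.   46. ]
 [403.2  88.8  46. ]] [422.275  66.625  46.   ]
end [[ 458.6 -224.9   36. ]
 [ 435.3 -226.9   36. ]] [ 446.95 -225.9    36.  ]
foot [[649.1  -7.9  12. ]
 [650.1 -96.3  12. ]
 [551.6 -96.9  12. ]
 [550.6  -9.   12. ]] [600.35  -52.525  12.   ]
crest [[635.9 -48.3  65. ]
 [636.  -56.8  65. ]
 [565.1 -56.8  65. ]
 [565.  -48.4  65. ]] [600.5   -52.575  65.   ]
len(295) 293.5638452704965 angle 94.82158618592825
mid [433.56183417 -67.18173421] [-0.08405327  0.99646126]
[269.4 221.7] [288.2 267.8] [169.5 286.5]
[[-0.     0.302 -0.953]
 [ 0.001 -0.953 -0.302]
 [-1.    -0.001 -0.   ]] 11.0
```

View pics/crop1.png

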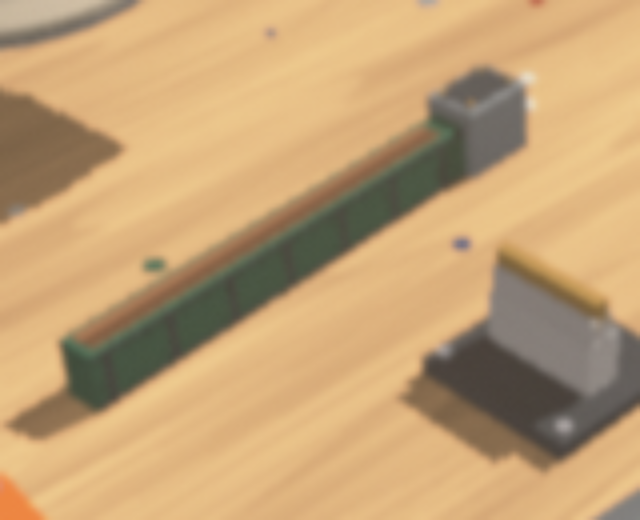

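Both views agree. The span's mid-length is at about (433.5, -67) with yaw 94.8°, and the edge is at (600.4, -52.6) and square to the world axes. I'll move above span x≈+40, to world (430, -27), turning +77.2°.

Emit:
step_arm([
  [[0.566, 0.985, 0], 0.0357],
  [[0.566, 0.985, 0], 0.0357],
  [[0.566, 0.985, 0], 0.0357],
  [[0.566, 0.985, 0], 0.0357],
  [[0.566, 0.985, 0], 0.0357],
], gripper=-0.2)

```text
time_s: 0.65
eef_pos: [272.2, -301.7, 242.2]
ee_rot: [0.298, 0.641, 0.299, -0.641]
force: [1.1, -0.9, 0.3]
grip_width: 0.602
```

Emit:
step_arm([
  [[0.566, 0.985, 0], 0.0357],
  [[0.566, 0.985, 0], 0.0357],
  [[0.566, 0.985, 0], 0.0357],
  [[0.566, 0.985, 0], 0.0357],
  [[0.566, 0.985, 0], 0.0357],
])

```text
time_s: 1.15
eef_pos: [385.4, -104.7, 242.4]
ee_rot: [0.464, 0.533, 0.464, -0.533]
force: [1.1, -0.7, 0.2]
grip_width: 0.598
```

Emit:
step_arm([
  [[0.566, 0.985, 0], 0.0357],
  [[0.566, 0.985, 0], 0.0357],
  [[0, 0, 0], 0],
  [[0, 0, 0], 0],
])

```text
time_s: 1.55
eef_pos: [430.2, -27.1, 242.0]
ee_rot: [0.52, 0.479, 0.521, -0.479]
force: [-0.2, 0.1, -0.8]
grip_width: 0.596
```

Run:
```python
from h import *
c=snap('wrist','w1')
S=ctrl.sense();q=S['ee_rot'];M=R.from_quat([q[1],q[2],q[3],q[0]]).as_matrix();print(S['eef_pos'],M.round(3),np.degrees(np.arctan2(M[1,1],M[0,1])),S['time_s'],S['joints'])
```

```text
[429.96436325 -27.90363123 242.07703754] [[-0.001  0.997  0.081]
 [-0.     0.081 -0.997]
 [-1.    -0.001  0.   ]] 4.666227796168634 1.6 [-3.37933358e-01  1.03782223e-01  1.75816103e+00 -3.24312898e-04
  1.28025168e+00 -4.19281409e-01]
```

View pics/w1.png

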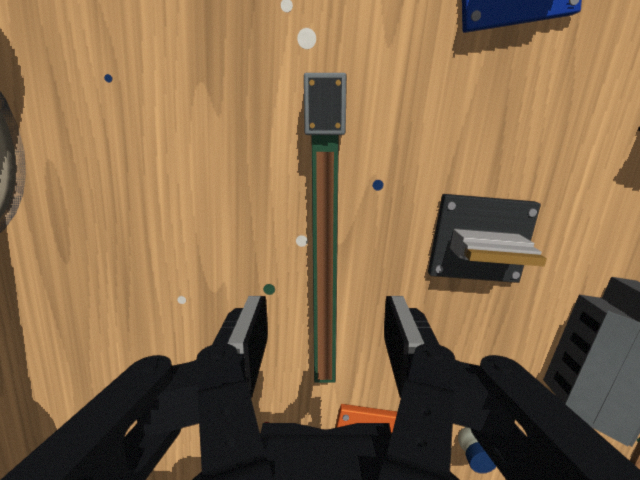

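The wrist view shows the span vertical in the picture, centred at column ~325 between the jaws, with the box top at (325,103) and the crest near (500,257). I'll cross-check those positions and descend.

Run:
```python
from h import *
c=load('w1')
print(at(c,325.5,103,46),at(c,325.5,381,36),at(c,467.5,256,65),at(c,544,260,65))
```

```text
[422.4  67.7  46. ] [ 447.  -225.4   36. ] [562.9 -52.9  65. ] [633.7 -50.8  65. ]
```

Emit:
step_arm([
  [[0, 0, -1], 0],
  [[0, 0, -1], 0],
  [[0, 0, -1], 0],
  [[0, 0, -1], 0],
  [[0, 0, 0], 0],
])

```text
time_s: 2.1
eef_pos: [427.4, -28.2, 79.0]
ee_rot: [0.516, 0.479, 0.522, -0.481]
force: [-0.6, -0.6, 1.0]
grip_width: 0.601
```

Emit:
step_arm([
  [[0, 0, -0.8], 0],
  [[0, 0, -0.6], 0],
  [[0, 0, -0.2], 0],
  [[0, 0, 0], 0],
  [[0, 0, 0], 0],
])

```text
time_s: 2.6
eef_pos: [431.1, -28.3, 19.8]
ee_rot: [0.521, 0.48, 0.519, -0.479]
force: [0.3, 0.1, 0.8]
grip_width: 0.602
```

Run:
```python
from h import *
c=snap('wrist','w2')
for i in range(6):
    S=ctrl.sense();print(S['eef_pos'].round(1),S['force'].round(2),S['wrist_torque'].round(3)); capture('wrist')
```

```text
[431.1 -28.2  19.8] [-1.22 -0.23  0.6 ] [-0.022  0.019  0.016]
[431.  -28.1  19.7] [-0.42 -0.22  0.76] [-0.005 -0.009  0.019]
[430.9 -28.   19.4] [-0.2   0.5  -0.45] [-0.028 -0.034  0.003]
[430.7 -27.9  19.2] [0.07 0.12 0.27] [ 0.083 -0.013 -0.013]
[430.6 -27.8  19. ] [0.34 0.27 0.51] [ 0.029 -0.035 -0.027]
[430.5 -27.8  18.8] [ 0.13 -0.46 -0.5 ] [ 0.018 -0.054  0.046]
```

View pics/w2.png

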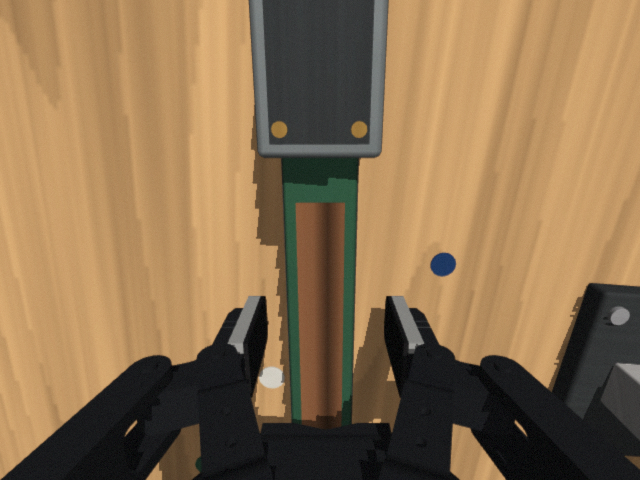

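The jaws straddle the span (columns 290–355 between fingers at 265 and 387). Closing now.

Emit:
step_arm([
  [[0, 0, 0], 0],
  [[0, 0, 0], 0],
  [[0, 0, 0], 0],
  [[0, 0, 0], 0],
  [[0, 0, 0], 0],
], gripper=1, force=60)

```text
time_s: 3.45
eef_pos: [430.3, -27.7, 18.5]
ee_rot: [0.52, 0.479, 0.52, -0.479]
force: [-1.1, -0.0, 4.8]
grip_width: 0.271
```

Emit:
step_arm([
  [[0, 0, 0], 0],
  [[0, 0, 0.3], 0],
  [[0, 0, 0.6], 0],
  [[0, 0, 0.6], 0],
  [[0, 0, 0.6], 0],
])

```text
time_s: 3.95
eef_pos: [429.6, -27.5, 102.6]
ee_rot: [0.52, 0.479, 0.521, -0.479]
force: [-0.6, -0.4, -4.3]
grip_width: 0.271
```

Emit:
step_arm([
  [[0, 0, 0.6], 0],
  [[0, 0, 0.6], 0],
  [[0, 0, 0], 0],
  [[0, 0, 0], 0],
  [[0, 0, 0], 0],
])

```text
time_s: 4.45
eef_pos: [429.4, -27.4, 148.7]
ee_rot: [0.519, 0.479, 0.521, -0.48]
force: [-0.0, -0.4, -4.6]
grip_width: 0.272
```

```bash
cat >> h.py <<'E'
def meas(n):
    F=[];T=[];P=[]
    for i in range(n):
        S=ctrl.sense();F.append(S['force']);T.append(S['wrist_torque']);P.append(S['eef_pos']);capture('wrist')
    F,T,P=map(np.array,(F,T,P))
    print('F',F.mean(0).round(3),'T',T.mean(0).round(4),'sdT',T.std(0).round(3),'P',P.mean(0).round(2),'t',S['time_s'],'w',S['grip_width'])
    return F.mean(0),T.mean(0)
E
python3 - <<'E'
from h import *
snap('wrist','w3')
meas(40)
snap('scene','s3')
E
```

```text
F [ 0.017  0.085 -4.54 ] T [-0.0898 -0.0048  0.0002] sdT [0.027 0.025 0.028] P [430.16 -27.68 150.14] t 6.45 w 0.2708896276023743
```

View pics/s3.png

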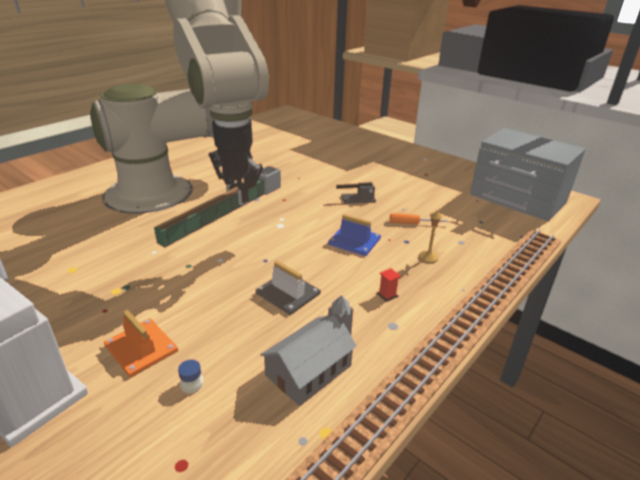

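View pics/w3.png

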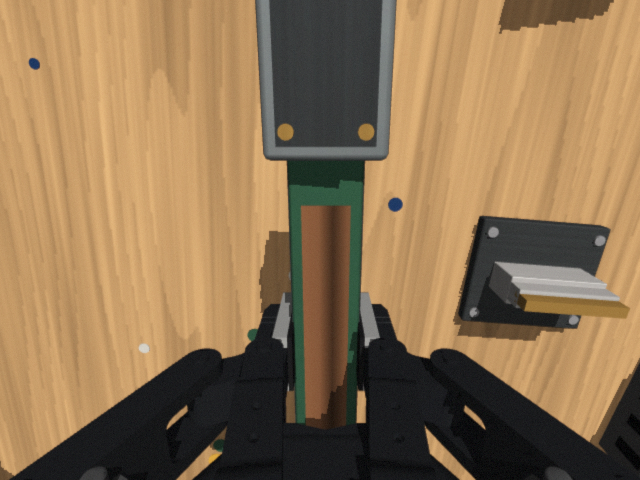

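The grip holds and the span hangs level: weight 4.54 N and Tx -0.090 N·m, so the centre of mass is about 19.8 mm beyond the TCP towards the box (span x ≈ 60). I'll bring that point over the edge, to TCP (600.4, -72.4), and turn -4.75°.

Emit:
step_arm([
  [[0.425, -0.112, 0], -0.00264],
  [[0.425, -0.112, 0], -0.00264],
  [[0.425, -0.112, 0], -0.00264],
  [[0.425, -0.112, 0], -0.00264],
  [[0.425, -0.112, 0], -0.00264],
])

```text
time_s: 7.05
eef_pos: [515.9, -50.3, 150.1]
ee_rot: [0.51, 0.49, 0.51, -0.49]
force: [-0.5, 0.2, -3.6]
grip_width: 0.269
```

Emit:
step_arm([
  [[0.425, -0.112, 0], -0.00264],
  [[0.425, -0.112, 0], -0.00264],
  [[0.425, -0.112, 0], -0.00264],
  [[0.425, -0.112, 0], -0.00264],
  [[0.425, -0.112, 0], -0.00264],
])

```text
time_s: 7.55
eef_pos: [600.8, -72.7, 149.9]
ee_rot: [-0.499, -0.5, -0.5, 0.5]
force: [-0.4, -0.4, -4.1]
grip_width: 0.27
```

Emit:
step_arm([
  [[0, 0, -0.3], 0],
  [[0, 0, -0.5], 0],
  [[0, 0, -0.4], 0],
  [[0, 0, 0], 0],
  [[0, 0, 0], 0],
])

```text
time_s: 8.05
eef_pos: [599.9, -72.4, 102.3]
ee_rot: [-0.5, -0.5, -0.5, 0.5]
force: [0.1, 0.2, -4.0]
grip_width: 0.272
```

Run:
```python
from h import *
snap('top','t4');snap('scene','s4');snap('wrist','w4')
meas(40)
q=ctrl.sense()['ee_rot'];M=R.from_quat([q[1],q[2],q[3],q[0]]).as_matrix();print(M.round(3))
a=load('top0')['image']
b=load('t4')['image'][170:320,270:470];cv2.imwrite('pics/c4.png',cv2.resize(b,None,fx=4,fy=4,interpolation=cv2.INTER_CUBIC))
b=load('s4')['image'][150:330,170:370];cv2.imwrite('pics/c4s.png',cv2.resize(b,None,fx=3.3,fy=3.3,interpolation=cv2.INTER_CUBIC))
```

```text
F [ 0.016 -0.024 -4.356] T [-0.0905 -0.0036 -0.0014] sdT [0.024 0.031 0.025] P [600.25 -72.51 102.4 ] t 10.15 w 0.26874309777876826
[[-0.     1.    -0.001]
 [-0.    -0.001 -1.   ]
 [-1.    -0.     0.   ]]
```

View pics/c4.png

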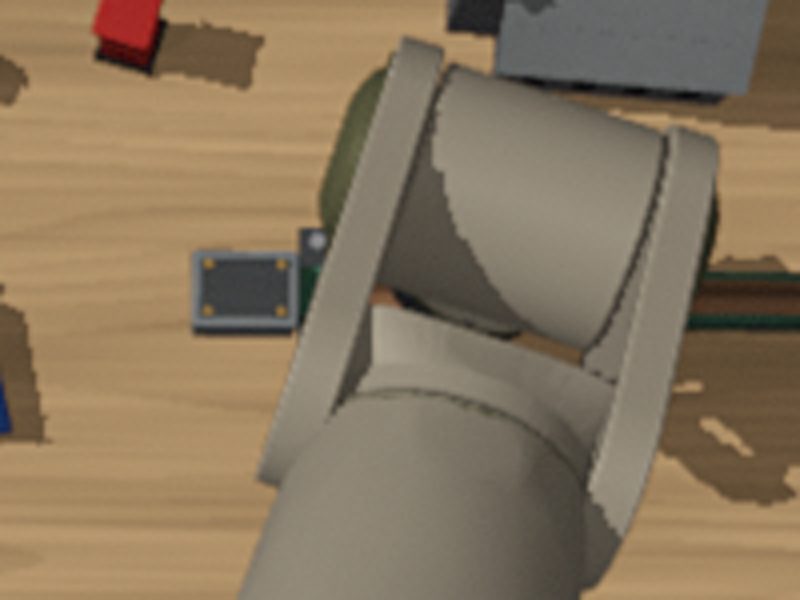

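View pics/c4s.png

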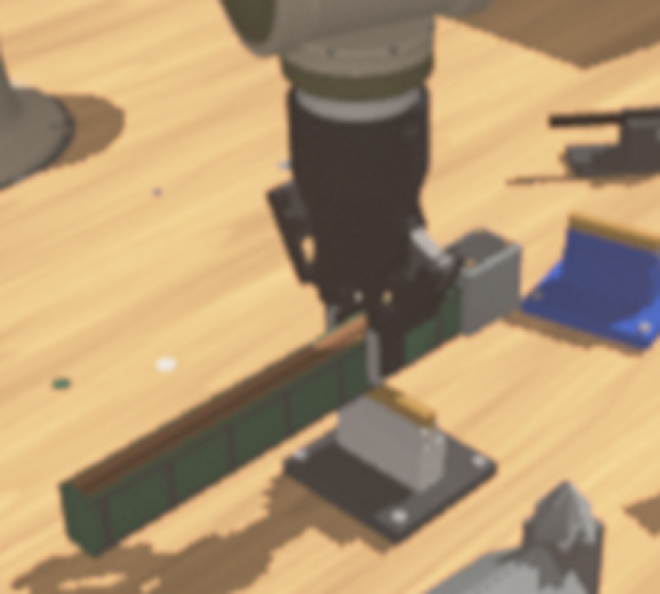

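View pics/w4.png

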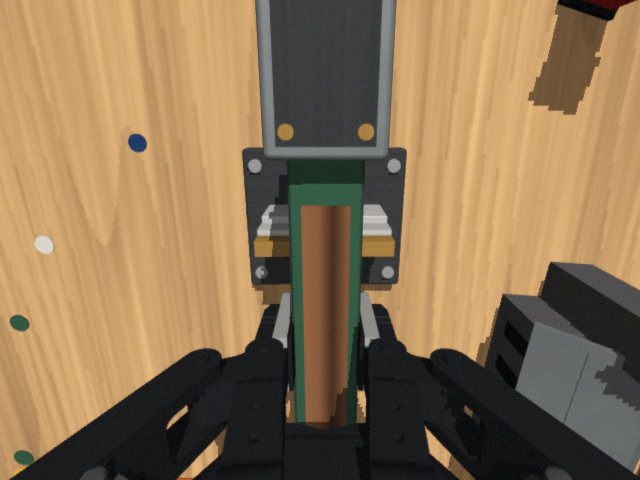

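In the wrist view the span sits square across the crest, which shows either side of it at rows 237–256; the box's near edge is at row 157. I'll check that spacing and then lower.

Run:
```python
from h import *
c=load('w4')
print([at(c,u,v,65) for u,v in [(255,237),(255,256),(394,237),(394,256)]])
for z in (128,130,132): print(at(c,326,158,z))
```

```text
[array([565.9, -46.5,  65. ]), array([565.3, -56.6,  65. ]), array([634.8, -46.6,  65. ]), array([635.4, -56.7,  65. ])]
[600.9  -2.1 128. ]
[600.9  -1.9 130. ]
[600.9  -1.7 132. ]
```

Emit:
step_arm([
  [[0, -0.01, -0.15], 0],
  [[0, 0, -0.12], 0],
  [[0, 0, -0.05], 0],
  [[0, 0, 0], 0],
  [[0, 0, 0], 0],
])

```text
time_s: 10.7
eef_pos: [600.3, -72.9, 89.5]
ee_rot: [0.5, 0.5, 0.5, -0.5]
force: [0.5, 0.5, -5.0]
grip_width: 0.27
```

Emit:
step_arm([
  [[0, 0, -0.05], 0],
  [[0, 0, -0.05], 0],
  [[0, 0, 0], 0],
])

```text
time_s: 11.0
eef_pos: [600.0, -72.8, 85.2]
ee_rot: [-0.5, -0.5, -0.5, 0.5]
force: [-0.8, -0.4, -5.2]
grip_width: 0.268
```

Emit:
step_arm([
  [[0, 0, -0.02], 0],
  [[0, 0, 0], 0],
])

```text
time_s: 11.2
eef_pos: [600.2, -72.9, 84.6]
ee_rot: [-0.5, -0.5, -0.5, 0.5]
force: [-0.6, -0.1, -5.0]
grip_width: 0.268
```

Emit:
step_arm([
  [[0, 0, -0.0125], 0],
  [[0, 0, 0], 0],
])

```text
time_s: 11.4
eef_pos: [600.2, -72.9, 84.2]
ee_rot: [-0.5, -0.5, -0.5, 0.5]
force: [0.5, 0.7, -4.8]
grip_width: 0.268
```

Emit:
step_arm([
  [[0, 0, -0.0125], 0],
  [[0, 0, 0], 0],
])

```text
time_s: 11.6
eef_pos: [600.2, -72.9, 83.7]
ee_rot: [-0.5, -0.5, -0.5, 0.5]
force: [0.1, -0.0, -4.8]
grip_width: 0.27
```

Emit:
step_arm([
  [[0, 0, -0.0125], 0],
  [[0, 0, 0], 0],
])

```text
time_s: 11.8
eef_pos: [600.2, -72.9, 83.5]
ee_rot: [0.5, 0.5, 0.5, -0.5]
force: [-2.4, -1.1, -0.5]
grip_width: 0.273
```

Run:
```python
from h import *
meas(8)
```

```text
F [-2.071 -0.031  1.031] T [0.0277 0.4271 0.0402] sdT [0.024 0.071 0.027] P [600.26 -72.93  83.52] t 12.15 w 0.27370284510117676
```

The edge now carries the span, with a net Fz of +1 N and the support resultant ~21.6 mm from the TCP against a centre of mass at ~20.3 mm. I'll ease the press slightly, then loosen the jaws a hair and watch row by row.

Emit:
step_arm([
  [[0, 0, 0.004], 0],
  [[0, 0, 0], 0],
], force=20)

```text
time_s: 12.4
eef_pos: [600.3, -72.9, 83.5]
ee_rot: [0.5, 0.5, 0.5, -0.5]
force: [-2.8, -0.3, 2.3]
grip_width: 0.272
```

Run:
```python
from h import *
snap('wrist','w5')
meas(8)
```

```text
F [-3.03  -0.54   3.206] T [0.0187 0.5321 0.0465] sdT [0.018 0.034 0.026] P [600.27 -72.94  83.49] t 12.8 w 0.273900515601171
```

Emit:
step_arm([
  [[0, 0, 0], 0],
], gripper=0.38)

```text
time_s: 12.95
eef_pos: [600.5, -72.8, 83.2]
ee_rot: [0.5, 0.501, 0.5, -0.5]
force: [0.8, 0.6, 1.4]
grip_width: 0.307
```

```bash
cat > cmp.py <<'E'
from h import *
import sys
n=sys.argv[1]
c=snap('wrist',n);S=ctrl.sense();print(S['time_s'],S['grip_width'],S['force'].round(2),S['wrist_torque'].round(3))
# box near edge feature shift vs w5
a=cv2.cvtColor(load('w5')['image'],cv2.COLOR_BGR2GRAY);b=cv2.cvtColor(c['image'],cv2.COLOR_BGR2GRAY)
t=a[120:200,250:400]
r=cv2.matchTemplate(b[80:240,210:440],t,cv2.TM_CCOEFF_NORMED);_,m,_,l=cv2.minMaxLoc(r);print('shift px',l[0]-40,l[1]-40,m)
E
python3 cmp.py w6
```

```text
13.0 0.3070602966545569 [ 0.21  0.65 -0.1 ] [0.018 0.002 0.019]
shift px 0 -2 0.9456080198287964
```

Emit:
step_arm([
  [[0, 0, 0], 0],
])

```text
time_s: 13.1
eef_pos: [600.4, -72.9, 83.2]
ee_rot: [0.5, 0.5, 0.5, -0.5]
force: [-0.9, 0.3, 1.5]
grip_width: 0.307
```

```bash
python3 cmp.py w7
```

```text
13.15 0.3112597460948954 [-0.01 -0.02 -0.65] [ 0.019  0.025 -0.002]
shift px 0 -2 0.9583967328071594
```

View pics/w7.png

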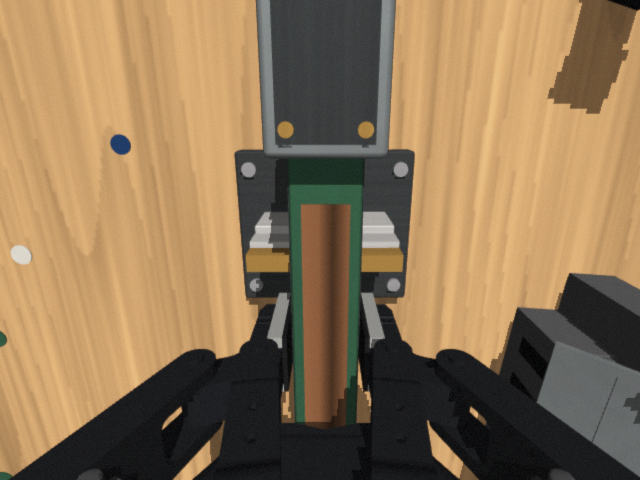

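The span holds still with the jaws loose: force is about zero and the view hasn't changed between frames. I'll wait a bit more and compare.

Emit:
step_arm([
  [[0, 0, 0], 0],
  [[0, 0, 0], 0],
])

```text
time_s: 13.35
eef_pos: [600.2, -72.9, 83.3]
ee_rot: [0.5, 0.5, 0.5, -0.5]
force: [-0.1, -0.0, -0.0]
grip_width: 0.305
```

```bash
python3 cmp.py w8
```

```text
13.4 0.30666150347063315 [-0.87 -0.08  0.26] [-0.001 -0.015 -0.04 ]
shift px 0 1 0.9611879587173462
```

Emit:
step_arm([
  [[0, 0, 0], 0],
  [[0, 0, 0], 0],
  [[0, 0, 0], 0],
])

```text
time_s: 13.7
eef_pos: [600.2, -72.9, 83.4]
ee_rot: [0.5, 0.5, 0.5, -0.5]
force: [-0.0, -0.8, 0.7]
grip_width: 0.31
```

```bash
python3 cmp.py w9
python3 - <<'E'
from h import *
meas(10);snap('scene','s9')
b=load('s9')['image'][150:330,170:370];cv2.imwrite('pics/c9s.png',cv2.resize(b,None,fx=3.3,fy=3.3,interpolation=cv2.INTER_CUBIC))
E
```

```text
13.75 0.30778492918926725 [-0.11 -0.07 -0.84] [ 0.001  0.028 -0.039]
shift px 0 1 0.9828721284866333
F [-0.227  0.017 -0.149] T [0.0084 0.0154 0.0062] sdT [0.025 0.04  0.031] P [600.23 -72.9   83.36] t 14.2 w 0.3108890135803444
```

View pics/c9s.png

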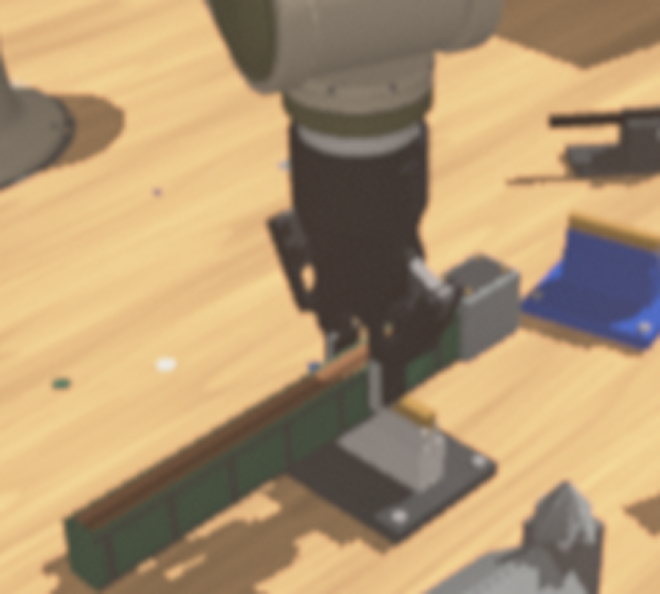

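The span has stayed level for more than a second, free between the loosened jaws, with force and torque at zero within noise. Opening wider and backing straight up.

Emit:
step_arm([
  [[0, 0, 0], 0],
  [[0, 0, 0], 0],
  [[0, 0, 0], 0],
], gripper=-0.1)

```text
time_s: 14.6
eef_pos: [600.2, -72.9, 83.4]
ee_rot: [0.5, 0.5, 0.5, -0.5]
force: [0.7, -0.4, -0.7]
grip_width: 0.55
```

```bash
python3 cmp.py w10
```

```text
14.65 0.5522353299602938 [-0.7  -0.61  0.51] [-0.064  0.011  0.025]
shift px 0 0 0.9810588359832764
```

Emit:
step_arm([
  [[0, 0, 0.1], 0],
  [[0, 0, 0.2], 0],
  [[0, 0, 0.3], 0],
  [[0, 0, 0.5], 0],
  [[0, 0, 0.5], 0],
])

```text
time_s: 15.15
eef_pos: [600.3, -72.9, 149.1]
ee_rot: [0.5, 0.5, 0.5, -0.5]
force: [0.4, -0.1, -0.1]
grip_width: 0.549
```

Emit:
step_arm([
  [[0, 0, 0.8], 0],
  [[0, 0, 0.8], 0],
  [[0, 0, 0.8], 0],
  [[0, 0, 0], 0],
  [[0, 0, 0], 0],
])

```text
time_s: 15.65
eef_pos: [600.3, -72.9, 244.4]
ee_rot: [0.5, 0.501, 0.499, -0.5]
force: [-0.3, 0.3, -0.4]
grip_width: 0.55
```

Run:
```python
from h import *
snap('wrist','w11');snap('scene','s11');ctrl.sense()
for i in range(12): capture('wrist')
c=snap('wrist','w12');snap('scene','s12');snap('top','t12')
for a,b in (('w11','w12'),('s11','s12')): print(cv2.absdiff(load(a)['image'],load(b)['image']).max(2).__gt__(40).sum())
a,b=load('top0')['image'],load('t12')['image']
b=load('s12')['image'][150:350,150:370];cv2.imwrite('pics/c12s.png',cv2.resize(b,None,fx=2.9,fy=2.9,interpolation=cv2.INTER_CUBIC))
print(ctrl.sense()['time_s'])
```

```text
6878
46
16.5
```

View pics/c12s.png

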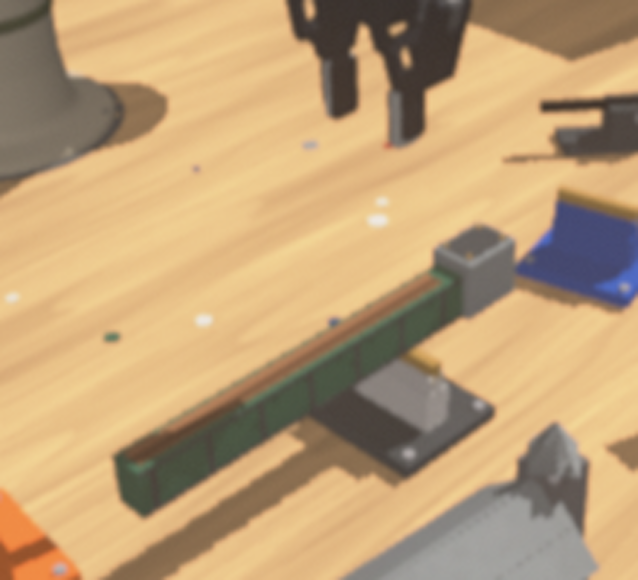

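View pics/w12.png

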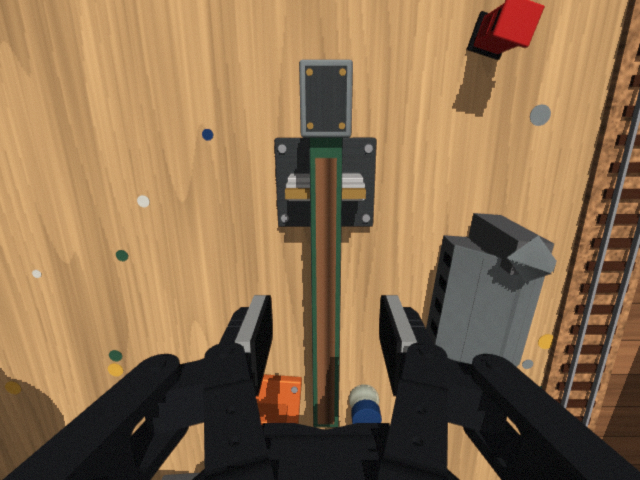

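View pics/t12.png

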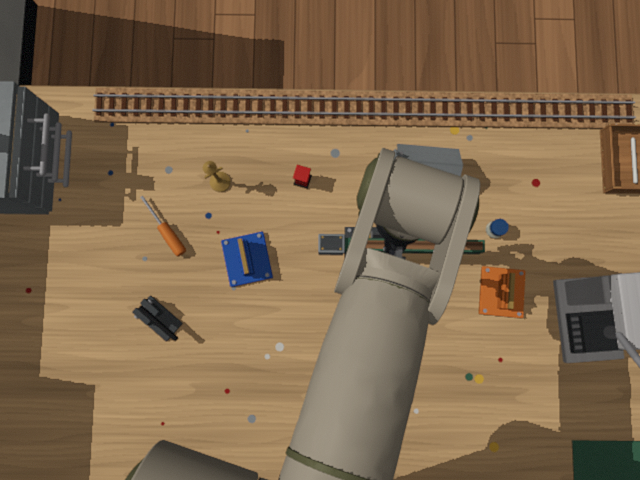

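Run:
```python
from h import *
s=load('s12')
for z in (59,65,71): print(z,proj(s,[612.5,-272.5,z]),'obs',(145/2.9+150,516/2.9+150), 'box bottom corner',proj(s,[618.4,-2.3,z]),'obs',(467/2.9+150,316/2.9+150),'box top far', proj(s,[618.4,47.5,z+46]),'obs',(515/2.9+150,239/2.9+150))
for i in range(4): capture('scene')
print((cv2.absdiff(s['image'],snap('scene','s13')['image']).max(2)>40).sum())
```

```text
59 [201.1 331. ] obs (200.0, 327.9310344827586) box bottom corner [312. 263.] obs (311.0344827586207, 258.9655172413793) box top far [328.7 234.2] obs (327.58620689655174, 232.41379310344828)
65 [200.7 328.3] obs (200.0, 327.9310344827586) box bottom corner [312.  260.6] obs (311.0344827586207, 258.9655172413793) box top far [328.8 231.7] obs (327.58620689655174, 232.41379310344828)
71 [200.2 325.6] obs (200.0, 327.9310344827586) box bottom corner [312.1 258.1] obs (311.0344827586207, 258.9655172413793) box top far [328.9 229.1] obs (327.58620689655174, 232.41379310344828)
100
```

The measured corners match a level span to within about 2 px (~0.01 rad). One last stillness check, then I'll hand in.

Run:
```python
from h import *
a,b=load('s11')['image'],load('s13')['image']
for x,y,w,h in ((185,300,40,35),(300,225,35,40)):
    A=np.float32(cv2.cvtColor(a,6)[y:y+h,x:x+w]);B=np.float32(cv2.cvtColor(b,6)[y:y+h,x:x+w]);print(cv2.phaseCorrelate(A,B))
```

```text
((0.018596608623987265, -0.06193307065728959), 1.020352652006679)
((0.009246251792216498, 0.1320226209748654), 0.9728365739186605)
```

Run:
```python
from h import *
print(ticket.finish_job()); print(ctrl.sense()['time_s'])
```

```text
the job is handed in; nothing more can be done
None
the job is handed in; nothing more can be done
```

The green span is balanced on the brass edge of the dark-footed stand, let go and untouched, and the job is handed in. No verdict is reported. The job took about 17 s of the 72 s allowed.

- **Finding the balance point:** I gripped the span 40 mm from mid-length towards the box and lifted it. The wrist force and torque gave a weight of about 4.45 N (0.45 kg) and a balance point about 60 mm from mid-length. I set that point over the middle of the crest.
- **Contact and release:** The lift, contact and release all went on the first try. The highest average contact force I measured was roughly 8 N, against the 25 N limit. I loosened the jaws slightly and watched for over a second; after a settling of 1–2 pixels the span did not tip. Then I opened wider and backed straight up.
- **Last checks:** In the scene view, the corners matched a level span at crest height to within 2 pixels (about 0.01–0.02 rad). The span ends moved no more than 0.13 pixels over about a second. In the last top view the bystanders look unmoved, except the chapel, which is partly hidden by the arm.
- **Checks that disagreed:** Just before release, lifting by about 0.2 mm did not ease the press. It read +3.2 N instead of +1 N, with about 3 N sideways, and both vanished once the jaws loosened. The first and last wrist pictures after the retreat also differed, probably because the arm was still settling; the scene camera showed the span still.

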